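# Secure a tube rack on the shaker platform

### The arm

A 6-joint arm with a two-finger parallel gripper is mounted at the origin on the work surface. World frame = base frame: x ahead of the robot, y to its left, z up, the work surface at z = 0. Lengths are in mm, angles in rad, forces in N, time in s.
With the tool pointing down it reaches from about 350 to 975 mm from the base axis. Payload 7.1 kg.
Tool frame: the origin (TCP) lies midway between the tips of the shut fingers; the grasp point (between the pads) lies 19 mm behind it; z points along the fingers, y is the line along which they close (so a half turn about z gives the same grasp; the last joint's range is limited). The gripper opens to 88 mm and grips with 3 to 60 N. Pads are 20 mm wide; open, the fingers measure 115 mm over their backs; the gripper's body (75 mm by 178 mm) begins 61 mm behind the grasp point.
Start: joints at [-0.019, 0.423, 1.63, -0, 1.089, -0.019], TCP at [624.984, 0.026, 222.675] pointing down, gripper open.
Joint ranges: [-3, 3], [-0.9, 2.11], [0.09, 2.58], [-1.31, 4.45], [0.11, 2.69], [-2.54, 2.54]. Speed limits (rad/s): [2.39, 2.39, 3.01, 3.14, 3.14, 3.14].

### API

Orientations are given as a rotation vector (axis times angle).
In Python, from workcell import ctrl gives the robot as it stands.
- The arm moves only by the shell command python3 -m pendant 'ROWS'. ROWS is a JSON object of lists of equal length, an entry for each row: "grip": the opening, from -1 (shut) to 1 (fully open); "linear": the shift along the tool's x, y, z in mm, a list of three; "angular": the turn, a rotation vector about the tool's x, y, z in rad, a list of three. In form: {"grip": [grip, ...], "linear": [[tx, ty, tz], ...], "angular": [[ax, ay, az], ...]}. A call has 1 to 12 rows; each row shifts and turns the commanded pose from where the row before left it, along the tool's axes as they then stand; what a row does not reach is not made up. A row lasts 1/12 s, in which the tool goes at most 41.7 mm and 7.16 degrees, less where a joint would pass 70% of its speed; a pose out of reach is approached as far as the arm can. A call with a gripper value outside its range is refused whole. The fingers move at their own pace and stop on an object; the grip force is fixed at half the most. Time passes only in rows, so rows that do not move let the fingers close. It gives the time, the measured TCP pose, the force, the opening and the grip force at its end, in the units of the state.
- ctrl.get_obs(): the state, without advancing time (a new reading comes with each control period).
- ctrl.get_image(name): name is "scene" or "side" or "wrist"; returns the picture (400x640x3 uint8, red, green, blue); there is no depth.
- ctrl.camera_params(name): a dict with "vfov" (degrees; the focal length in pixels is half the picture's height over the tangent of half this angle, whatever the lens; pixels are square), "cx", "cy" (the principal point, pixels), "k1" (the pictures are not rectified: a ray, as slopes to the right and down, at radius r is drawn at 1 + k1 r^2 times it, then the intrinsics apply), "R" (3x3) and "t" (3): a world point X has camera coordinates R X + t; the wrist camera has in their place "T_tool_cam" (4x4, takes a point from camera to tool coordinates, whose origin is the TCP and whose axes are the flange's). Camera axes: x right, y down, z forward; pixel columns grow to the right and rows downward; lengths in mm; the calibration is good to about 2 mm. A picture is of the moment at which its call begins: read the wrist's pose just before it. camera_params takes no time and is no camera call.
- ctrl.close_job(): hands the job in; it is judged then, once.
The state is a dict: "t": time; "qpos": joint angles; "qvel": joint speeds; "joint_torque": joint torques, N m; "ee_pos": TCP position; "orientation": TCP orientation; "ft_force": force on the tool from outside, world axes, zero at the start; "moment": the same for the moment, N m; "width": finger opening in mm; "grasp_force": force on a finger pad.
Only numpy, scipy, OpenCV 4.12 (cv2) and the standard library are available. Lean on these libraries where they do the work, as an engineer would, in place of code of your own. Each camera call takes 0.05 s, during which the arm holds its last target. There are 200 camera calls.

### The job

Get the orange tube rack ready for shaking: push it along the shaker's platform until it sits square against the grey fixed bar in front of the round bottle, with its middle column of tubes on the white centre line, and push the blue sliding bar up until it touches the rack, so that the rack is held snugly between the two bars. Do it all by pushing gently with the fingers: do not grip, lift or tip the rack, and leave everything else where it is.

Things in the scene. Friction and masses are not known exactly. Their poses are not given: they have to be found in the camera images.
- shaker: Heavy grey orbital shaker, fixed and not running; origin on the bench under the platform's centre. x runs from its front (blue control panel, x -145 to -200 mm, below z 75) to its rear, y to its left. Platform 312 (x) by 320 (y) mm, a black mat on it with its top at z 93; a white centre line on the mat along y at x 0. Left and right edges are open. Three 14 mm bars run along x.
- rail_mid (a point): Middle of the top edge of the slotted aluminium rail along the front of the platform, shaker x -146, y 0, z 119 mm; axes as the shaker's. The rail is 9 mm thick, as long as the platform, its top 26 mm above the mat. A like rail stands at the rear, x +146. Knobs on the bar ends stick out 21 mm from the rails' middle, z 102 to 120.
- stop_mid (a point): Middle of the grey fixed stop bar, on its axis, above the centre line (shaker x 0, y +60, z 111 mm); axes as the shaker's. 14 mm in diameter: the side the rack must touch is 7 mm from here towards -y. With the rack home its origin is 39 mm from here towards -y, at x 0. A second grey fixed bar lies at shaker y +132; the round bottle stands between the two.
- clamp_bar (a joint): Slide of the blue bar in m along the shaker's +y, towards the stop bar: its axis is at shaker y = -0.147 + joint. Starts between 0 and 0.02, can go to 0.17, and touches a rack that is home at 0.129. It stays where it is left; sliding it takes about 2.5 N. It stays parallel to the stop bar wherever it is pushed.
- bar_mid (a point): Middle of the blue sliding bar, on its axis (14 mm in diameter, z 111 mm, so it spans 11 to 25 mm above the mat); axes as the shaker's. It touches a square-standing rack when the rack's origin is 39 mm from here towards +y. Pushed on, it takes the rack along and squares it against the stop bar.
- rack: Loose orange microtube rack, a block 110 (x) by 64 (y) by 45 (z) mm with upright sides, about 0.22 kg; origin at the centre of its underside. 5 columns of wells along x, 3 rows; capped tubes sit tight in it, caps to z 53; the middle column (x 0) has green caps. Stands on the mat between blue bar and stop bar, nearer the front rail, turned up to 0.3 rad. Slides at 1 to 4 N.
- media_bottle: Small round glass bottle with a blue cap, 56 mm in diameter, 100 mm high, standing on the mat between the two grey bars, near the centre line; origin at the centre of its underside. Leave it alone.
- amber_bottle: Amber bottle, 70 mm in diameter, 150 mm high, on the bench to the left of the shaker; origin at the centre of its underside. Leave it alone.
- tip_box: Pipette-tip box, grey with a yellow lid, 85 by 120 by 56 mm, on the bench to the left of the shaker; origin at the centre of its underside. Leave it alone.
- vortex: Blue vortex mixer with a round black rubber head, 150 by 120 by 118 mm, on the bench to the right of the shaker; origin at the centre of its underside. Leave it alone.
Things that resemble listed ones, but are neither listed nor needed, are in the scene too. There is more than one size of the rack; the job needs the largest.

How it is judged (in metres and radians):
At the end, for the whole second after the job is handed in: The rack stands flat and still on the mat, square to the bars within 0.04 rad, within 3 mm of touching the grey stop bar on one side and the blue bar on the other, its middle column within 8 mm of the centre line (x of rack in the frame of stop_mid between -0.008 and 0.008 m and y of rack in the frame of stop_mid between -0.042 and -0.035 m and y of rack in the frame of bar_mid below 0.042 m and angle between the x axis of rack and the x axis of shaker, either way round below 0.04 rad and z of rack in the frame of shaker below 0.097 m and angle between rack's own z axis and vertical below 0.04 rad and linear speed of rack below 0.01 m/s).
It fails at once if the rack is lifted off the mat (z of rack in the frame of shaker above 0.105 m).
It fails at once if the rack is tipped (angle between rack's own z axis and vertical above 0.25 rad).
It fails at once if the rack or the blue bar is gripped or shoved with more than 35 N (contact force between the fingers and rack above 35 N or contact force between the fingers and clamp_bar above 35 N).
It fails at once if a bottle, the tip box or the vortex mixer is moved more than 15 mm (distance of any of media_bottle, amber_bottle, tip_box, vortex from where it was at the start of the episode above 0.015 m).
It also fails if it takes over 51 s, if anything falls off the work surface, if the arm or the gripper's body presses on something with over 40 N, if the wrist force passes 120 N, or if a joint passes its speed limit or range.

## Working session

There is one attempt and no reset: what is moved stays moved. The work goes in short steps, Python scripts to look and compute and a shell command to move; the robot and the scene stay as the last step left them, time stands still between calls to the robot, and variables do not carry over. Pictures are saved under pics/ and viewed, at most 10 in all, crops included, and the job is handed in when it is done.

```bash
mkdir -p pics
cat > h.py <<'E'
import numpy as np, cv2
from scipy.spatial.transform import Rotation as Ro
from workcell import ctrl
def cam(name):
    p=ctrl.camera_params(name); f=200/np.tan(np.radians(p['vfov'])/2)
    if 'R' in p: R=np.array(p['R']);t=np.array(p['t'])
    else:
        o=ctrl.get_obs();T=np.eye(4);T[:3,:3]=Ro.from_rotvec(o['orientation']).as_matrix();T[:3,3]=o['ee_pos']
        M=np.linalg.inv(T@np.array(p['T_tool_cam']));R=M[:3,:3];t=M[:3,3]
    return R,t,f,p['cx'],p['cy'],p['k1']
def ray(c,uv):
    R,t,f,cx,cy,k=c; d=np.array([(uv[0]-cx)/f,(uv[1]-cy)/f]);s=d.copy()
    for _ in range(30): s=d/(1+k*(s@s))
    return -R.T@t, R.T@np.array([s[0],s[1],1])
def atz(c,uv,z):
    o,d=ray(c,uv); return o+d*(z-o[2])/d[2]
def proj(c,X):
    R,t,f,cx,cy,k=c; P=R@np.array(X)+t; s=P[:2]/P[2]; s=s*(1+k*(s@s)); return np.array([cx,cy])+f*s
def save(name,fn,crop=None,k=1):
    im=cv2.cvtColor(ctrl.get_image(name),cv2.COLOR_RGB2BGR)
    cv2.imwrite('pics/full_'+fn,im)
    if crop: a,b,c,d=crop; im=im[b:d,a:c]
    cv2.imwrite('pics/'+fn,cv2.resize(im,None,fx=k,fy=k,interpolation=cv2.INTER_CUBIC))
E
python3 - <<'E'
from h import *
for n in ('scene','side','wrist'):
    c=cam(n); save(n,n+'0.png'); print(n,-c[0].T@c[1],c[2:],c[0][2])
o=ctrl.get_obs();print(o['t'],o['ee_pos'],o['orientation'],o['ft_force'],o['width'])
E
```

```text
scene [1271.57494953 -172.4762747   818.91739026] (np.float64(427.5984523497893), 326.24854663526366, 193.34758880143957, 0.0013900405289760309) [-0.64663363  0.18896375 -0.73902479]
side [307.2595309 735.9997738 809.9616397] (np.float64(469.07744815548074), 315.51303441214606, 200.69889341210694, -0.07398199227116058) [ 0.28170306 -0.67538886 -0.68153743]
wrist [624.23279937  71.50666434 383.94947742] (np.float64(332.9252196027196), 321.6704432921974, 196.72387927149083, -0.012418201139945184) [-0.00188152 -0.26229058 -0.9649871 ]
0.15 [6.24615986e+02 3.05775908e-02 2.22117655e+02] [-2.22090014e+00 -2.22087721e+00  1.19732110e-03] [-0.40098195  0.20370391 -0.34799029] 87.78532413685994
```

View pics/scene0.png

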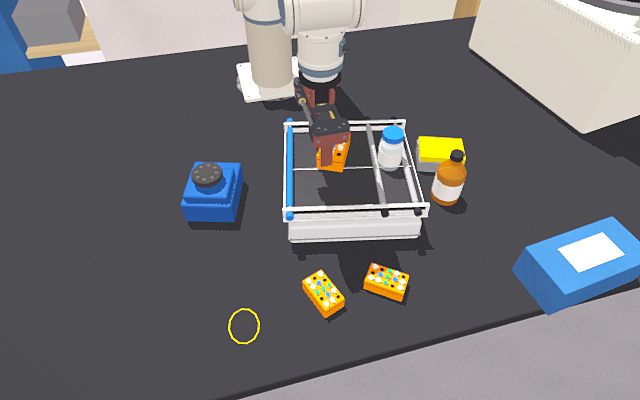

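View pics/side0.png

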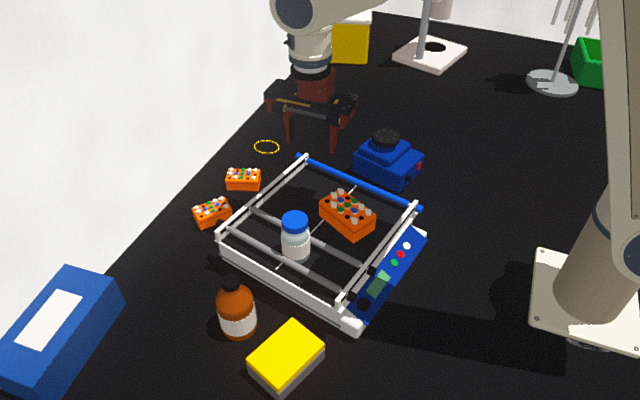

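The side view shows three orange racks: the one on the platform at (347,215), and two smaller ones on the bench at (243,178) and (212,212). The one on the platform between the blue bar and the grey bar is the target. The shaker's front panel is at (390,275), facing the robot. Next I'll take an enlarged crop to measure.

Run:
```python
import cv2
im=cv2.imread('pics/full_side0.png')[145:345,205:445]
cv2.imwrite('pics/s1.png',cv2.resize(im,None,fx=3,fy=3,interpolation=cv2.INTER_CUBIC))
```

```text
(no output)
```

View pics/s1.png

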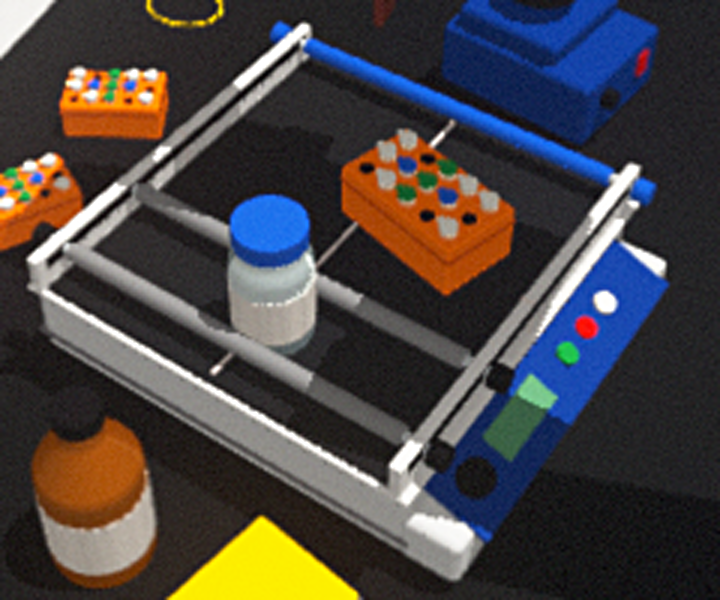

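View pics/wrist0.png

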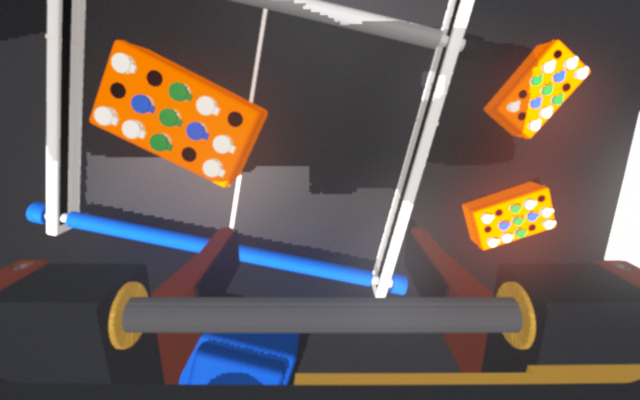

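The side crop shows the rail-end tops at about (303,30), (38,262), (630,170) and (402,470) in crop pixels. The wrist view shows the rack's top corners at about (119,40), (267,108), (228,180) and (92,120), with the green column running from (180,91) to (161,142). Its 5×3 wells and position on the mat match the largest rack. I'll fit the poses now.

```bash
cat > fit.py <<'E'
from h import *
from scipy.optimize import least_squares
def fit(obs,x0):
    def res(p,full=False):
        c,s=np.cos(p[2]),np.sin(p[2]); out=[]
        for cm,L,uv in obs:
            X=[p[0]+c*L[0]-s*L[1],p[1]+s*L[0]+c*L[1],L[2]]
            out.append((proj(cm,X)-uv))
        return np.array(out) if full else np.ravel(out)
    r=least_squares(res,x0,loss='soft_l1'); return r.x,res(r.x,True)
E
python3 - <<'E'
from fit import *
S,W=cam('side'),cam('wrist'); k=lambda u,v:(205+u/3,145+v/3)
np.set_printoptions(precision=2,suppress=True)
obs=[(S,(146,-160,119),k(303,30)),(S,(146,160,119),k(38,262)),(S,(-146,-160,119),k(630,170)),(S,(-146,160,119),k(402,470)),
 (W,(146,-160,119),(381,296)),(W,(-146,-160,119),(53,234))]
p,r=fit(obs,[600,0,0]);print('shaker',p);print(r)
a=[(W,(a*55,b*32,138),uv) for a,b,uv in [(-1,1,(119,40)),(1,1,(267,108)),(1,-1,(226,182)),(-1,-1,(92,118))]]
b=[(S,(a*55,b*32,138),k(*uv)) for a,b,uv in [(1,1,(343,182)),(-1,1,(447,266)),(-1,-1,(513,208))]]
# local frame
for o in (a,b,a+b):
    q,rr=fit(o,[550,50,-.4]);print('rack',q);print(rr)
    c,s=np.cos(p[2]),np.sin(p[2]);d=q[:2]-p[:2];print('rack in shaker',c*d[0]+s*d[1],-s*d[0]+c*d[1],q[2]-p[2])
for uv in [(60,218),(150,231),(260,255),(330,268)]:
    d=atz(W,uv,111+6)[:2]-p[:2];print('bar',c*d[0]+s*d[1],-s*d[0]+c*d[1])
E
```

```text
shaker [566.77  92.88 -94.45]
[[ 0.06 -0.99]
 [-2.67  1.87]
 [ 1.24 -1.66]
 [-1.24  0.92]
 [ 0.53  0.17]
 [-1.23  0.57]]
rack [520.45  66.82  -6.75]
[[ 0.17 -7.53]
 [-1.05 -0.12]
 [ 4.99  3.49]
 [-0.43  0.41]]
rack in shaker -40.168006304937606 -34.80466297351696 87.69566660500502
rack [515.47  74.98  -0.42]
[[-3.2  -0.65]
 [ 0.73 -0.56]
 [ 0.34  2.89]]
rack in shaker -46.67291033931417 -27.805983642079337 94.02934488196287
rack [520.09  66.76  -0.47]
[[-0.42 -7.35]
 [-1.56 -0.15]
 [ 4.61  3.52]
 [-0.87  0.62]
 [-3.27 -4.7 ]
 [-1.65 -3.79]
 [-0.96  0.68]]
rack in shaker -40.5060620341559 -34.938435879161574 93.98009860846261
bar -140.3826183300598 -144.17476717123776
bar -63.57713205011713 -140.28380098873131
bar 32.583501524999 -143.19925388220494
bar 95.08143899954433 -143.0421976430825
```

Run:
```python
from fit import *
W,S=cam('wrist'),cam('side'); p=np.array([566.8,92.9,-.20]);c,s=np.cos(p[2]),np.sin(p[2])
def sh(X): d=X[:2]-p[:2];return np.round([c*d[0]+s*d[1],-s*d[0]+c*d[1]],1)
for uv in [(180,91),(169,117),(161,142),(196,131),(142,103)]: print('cap',sh(atz(W,uv,144)))
for uv in [(265,10),(233,222)]: print('line',sh(atz(W,uv,93)))
for uv in [(200,338),(292,333)]: print('vortex z75',sh(atz(W,uv,75)),sh(atz(W,uv,118)))
k=lambda u,v:(205+u/3,145+v/3)
for uv in [(443,65),(590,142),(470,5),(593,88)]: print('vortex side z45/75',sh(atz(S,k(*uv),45)),sh(atz(S,k(*uv),75)))
```

```text
cap [-37.8 -19. ]
cap [-43.8 -38.1]
cap [-48.  -56.8]
cap [-24.1 -44. ]
cap [-63.2 -32.3]
line [ 1.5 53.5]
line [   0.2 -127.4]
vortex z75 [ -21.6 -275.4] [ -10.2 -238.4]
vortex z75 [  75.8 -248.6] [  73.7 -215.4]
vortex side z45/75 [  71.  -262.8] [  53.2 -229.8]
vortex side z45/75 [ -79.5 -244.1] [ -91.4 -211.8]
vortex side z45/75 [  95.1 -351.7] [  76.4 -315.2]
vortex side z45/75 [ -50.8 -307.7] [ -63.8 -273. ]
```

The centre line checks out at x ≈ 0–1 mm. The rack is at about (-44,-38) in the shaker frame, turned about -0.29, and the vortex clears. I'll shut the fingers, turn by 0.2 and go to the outer side of the blue bar.

```bash
python3 -m pendant '{"grip":[-1,-1,-1,-1,-1,-1,-1,-1],"linear":[[-25,-30,0],[-25,-30,0],[-26,-31,0],[0,0,0],[0,0,0],[0,0,0],[0,0,0],[0,0,0]],"angular":[[0,0,0],[0,0,0],[0,0,0],[0,0,0.1],[0,0,0.1],[0,0,0],[0,0,0],[0,0,0]]}'
cat > st.py <<'E'
from h import *
p=np.array([566.8,92.9,-.20]);c,s=np.cos(p[2]),np.sin(p[2])
def sh(X): d=np.array(X)[:2]-p[:2];return np.round([c*d[0]+s*d[1],-s*d[0]+c*d[1]],1)
o=ctrl.get_obs();M=Ro.from_rotvec(o['orientation']).as_matrix()
print('t %.2f'%o['t'],'shaker xy',sh(o['ee_pos']),'z %.1f'%o['ee_pos'][2],'tool x yaw-90 %.3f'%(np.arctan2(M[1,0],M[0,0])-np.pi/2),'F',np.round(o['ft_force'],1),'w %.1f'%o['width'])
E
python3 st.py; python3 -c "
from h import *
save('wrist','w1.png')"
```

```text
t: 0.82
ee_pos: [534.1, -75.8, 222.6]
orientation: [-2.429, -1.992, 0.0]
ft_force: [0.2, -0.6, 0.2]
width: 37.8
grasp_force: 0.0
t 0.82 shaker xy [   1.5 -171.8] z 222.6 tool x yaw-90 -0.197 F [ 0.2 -0.6  0.2] w 37.8
```

View pics/w1.png

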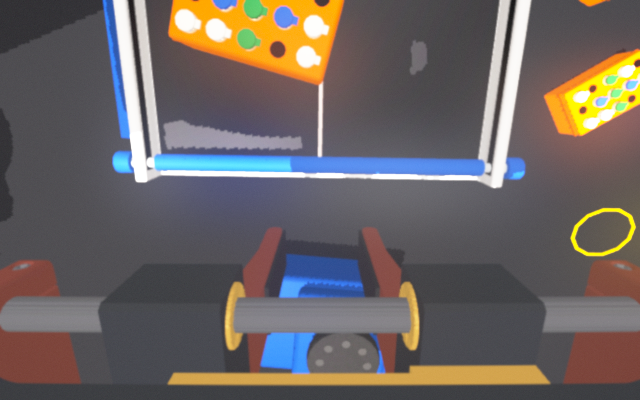

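The wrist view now shows the bar running from (122,161) to (515,168), the rail ends at (141,180) and (497,186), and the white line at u=320. I'll refine the shaker pose from these.

```bash
python3 - <<'E'
from st import *
W=cam('wrist')
for n,uv,z in [('bar',(122,161),111),('bar',(200,163),111),('bar',(440,167),111),('bar',(515,168),111),('rail',(141,180),119),('rail',(497,186),119),('line',(320.5,90),93),('line',(320,155),93),('rackcorner',(322,83),138)]:
    print(n,sh(atz(W,uv,z)))
E
python3 -m pendant '{"grip":[-1,-1,-1,-1,-1],"linear":[[0,0,40],[0,0,40],[0,0,36],[0,0,0],[0,0,0]],"angular":[[0,0,0],[0,0,0],[0,0,0],[0,0,0],[0,0,0]]}';python3 st.py
```

```text
t 0.87 shaker xy [   1.5 -171.8] z 222.5 tool x yaw-90 -0.197 F [0.2 1.1 0. ] w 33.9
bar [-165.2 -144.7]
bar [-100.2 -146.2]
bar [  99.2 -148.7]
bar [ 162.2 -149.3]
rail [-147.1 -159. ]
rail [ 144.9 -162.9]
line [ -0.4 -87.3]
line [  -0.7 -141.7]
rackcorner [  0.8 -84.6]
t: 1.28
ee_pos: [532.8, -75.5, 105.4]
orientation: [-2.428, -1.988, 0.005]
ft_force: [0.6, 0.8, 0.8]
width: 1.1
grasp_force: 0.0
t 1.28 shaker xy [ 1.000e-01 -1.718e+02] z 105.4 tool x yaw-90 -0.198 F [0.6 0.8 0.8] w 1.1
```

```bash
sed -i 's/\[566.8,92.9,-.20\]/[567.8,91.7,-.213]/' st.py
python3 -m pendant '{"grip":[-1,-1,-1,-1,-1,-1,-1,-1,-1,-1,-1,-1],"linear":[[0,0,1],[2,0,0],[2,0,0],[2,0,0],[2,0,0],[2,0,0],[3,0,0],[3,0,0],[3,0,0],[3,0,0],[3,0,0],[3,0,0]],"angular":[[0,0,0.015],[0,0,0],[0,0,0],[0,0,0],[0,0,0],[0,0,0],[0,0,0],[0,0,0],[0,0,0],[0,0,0],[0,0,0],[0,0,0]]}';python3 st.py
```

```text
t: 2.28
ee_pos: [540.1, -48.3, 105.6]
orientation: [2.447, 1.97, -0.0]
ft_force: [0.6, -3.0, 2.2]
width: 0.5
grasp_force: 1.4
t 2.28 shaker xy [   2.5 -142.7] z 105.6 tool x yaw-90 -0.215 F [ 0.6 -3.   2.2] w 0.5
```

```bash
python3 -m pendant '{"grip":[-1,-1,-1,-1,-1,-1,-1,-1,-1,-1,-1,-1],"linear":[[4,0,0],[4,0,0],[4,0,0],[4,0,0],[4,0,0],[4,0,0],[3,0,0],[3,0,0],[3,0,0],[3,0,0],[3,0,0],[3,0,0]],"angular":[[0,0,0],[0,0,0],[0,0,0],[0,0,0],[0,0,0],[0,0,0],[0,0,0],[0,0,0],[0,0,0],[0,0,0],[0,0,0],[0,0,0]]}';python3 st.py
python3 -m pendant '{"grip":[-1,-1,-1,-1,-1,-1,-1,-1,-1,-1,-1,-1],"linear":[[3,0,0],[3,0,0],[3,0,0],[3,0,0],[3,0,0],[3,0,0],[3,0,0],[3,0,0],[3,0,0],[3,0,0],[3,0,0],[3,0,0]],"angular":[[0,0,0],[0,0,0],[0,0,0],[0,0,0],[0,0,0],[0,0,0],[0,0,0],[0,0,0],[0,0,0],[0,0,0],[0,0,0],[0,0,0]]}';python3 st.py
```

```text
t: 3.28
ee_pos: [548.9, -7.5, 105.7]
orientation: [2.447, 1.97, -0.0]
ft_force: [1.9, -4.4, 0.8]
width: 0.4
grasp_force: 1.9
t 3.28 shaker xy [   2.5 -100.9] z 105.7 tool x yaw-90 -0.215 F [ 1.9 -4.4  0.8] w 0.4
t: 4.28
ee_pos: [556.6, 27.9, 105.7]
orientation: [-2.447, -1.97, 0.0]
ft_force: [0.7, -4.1, 1.6]
width: 0.6
grasp_force: 2.1
t 4.28 shaker xy [  2.6 -64.8] z 105.7 tool x yaw-90 -0.215 F [ 0.7 -4.1  1.6] w 0.6
```

```bash
python3 -m pendant '{"grip":[-1,-1,-1,-1,-1,-1,-1,-1,-1,-1],"linear":[[2,0,0],[2,0,0],[2,0,0],[2,0,0],[2,0,0],[2,0,0],[2,0,0],[2,0,0],[2,0,0],[0,0,0]],"angular":[[0,0,0],[0,0,0],[0,0,0],[0,0,0],[0,0,0],[0,0,0],[0,0,0],[0,0,0],[0,0,0],[0,0,0]]}';python3 st.py
python3 -m pendant '{"grip":[-1,-1,-1,-1,-1,-1],"linear":[[1,0,0],[1,0,0],[1,0,0],[1,0,0],[1,0,0],[0,0,0]],"angular":[[0,0,0],[0,0,0],[0,0,0],[0,0,0],[0,0,0],[0,0,0]]}';python3 st.py
python3 -c "
from h import *
save('side','s2.png',(255,165,435,300),4)"
```

```text
t: 5.12
ee_pos: [560.5, 45.7, 105.7]
orientation: [-2.447, -1.97, -0.0]
ft_force: [1.1, -1.9, 1.2]
width: 0.4
grasp_force: 0.9
t 5.12 shaker xy [  2.6 -46.5] z 105.7 tool x yaw-90 -0.215 F [ 1.1 -1.9  1.2] w 0.4
t: 5.62
ee_pos: [561.5, 50.2, 105.6]
orientation: [-2.447, -1.97, 0.0]
ft_force: [0.2, -3.0, 1.4]
width: 0.4
grasp_force: 1.5
t 5.62 shaker xy [  2.6 -41.9] z 105.6 tool x yaw-90 -0.215 F [ 0.2 -3.   1.4] w 0.4
```

View pics/s2.png

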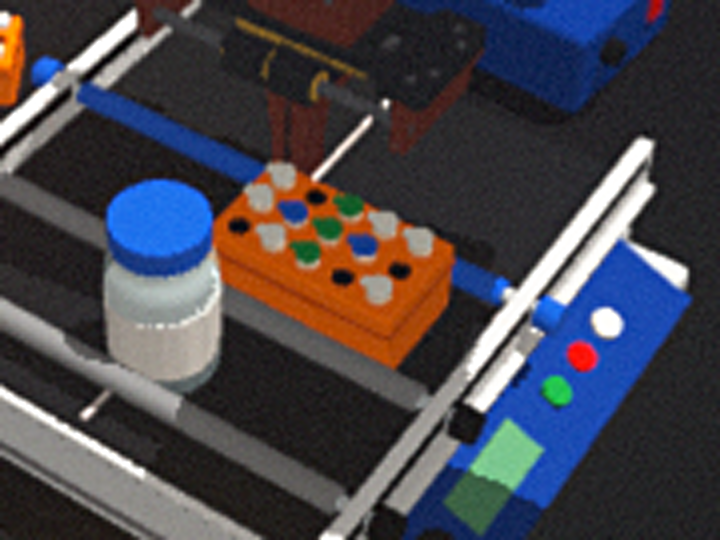

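The rack is now nearly square along the blue bar and just short of the grey bar. Its middle green cap is at crop (328,229) and its top corners are at (388,340) and (453,245). I'll push 4 mm more, then measure x.

```bash
python3 -m pendant '{"grip":[-1,-1,-1,-1,-1,-1],"linear":[[1,0,0],[1,0,0],[1,0,0],[1,0,0],[0,0,0],[0,0,0]],"angular":[[0,0,0],[0,0,0],[0,0,0],[0,0,0],[0,0,0],[0,0,0]]}';python3 st.py
python3 -m pendant '{"grip":[-1,-1,-1,-1,-1,-1,-1,-1,-1],"linear":[[-6,0,0],[0,0,-40],[0,0,-40],[0,0,-40],[0,-40,0],[0,-40,0],[0,-40,0],[0,0,0],[0,0,0]],"angular":[[0,0,0],[0,0,0],[0,0,0],[0,0,0],[0,0,0],[0,0,0],[0,0,0],[0,0,0],[0,0,0]]}'
python3 - <<'E'
from st import *
S=cam('side');k=lambda u,v:(255+u/4,165+v/4)
for n,uv,z in [('cap',(328,229),144),('cap',(348,206),144),('cap',(307,252),144),('c',(388,340),138),('c',(453,245),138)]: print(n,sh(atz(S,k(*uv),z)))
save('wrist','w2.png')
E
```

```text
t: 6.17
ee_pos: [562.3, 54.2, 105.6]
orientation: [-2.447, -1.97, -0.0]
ft_force: [-0.7, -3.0, 1.9]
width: 0.4
grasp_force: 1.3
t 6.17 shaker xy [  2.6 -37.8] z 105.6 tool x yaw-90 -0.215 F [-0.7 -3.   1.9] w 0.4
t: 6.92
ee_pos: [442.0, 74.1, 225.8]
orientation: [-2.445, -1.971, -0.0]
ft_force: [0.9, 0.2, -0.1]
width: 0.6
grasp_force: 0.0
t 6.92 shaker xy [-119.2  -43.8] z 225.8 tool x yaw-90 -0.214 F [ 0.9  0.2 -0.1] w 0.6
cap [-53.2  15.1]
cap [-52.7  -4.3]
cap [-53.3  34.2]
c [-113.4   55.5]
c [-107.3  -16. ]
```

View pics/w2.png

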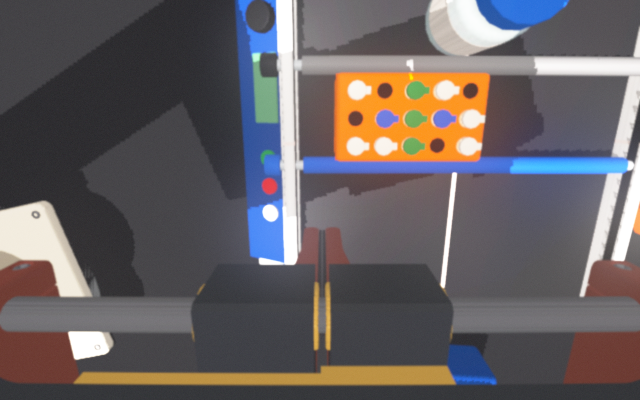

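The wrist view shows the rack square, with top corners at (337,72), (488,73), (483,161) and (335,160). The middle green cap is at (414,118), and the white line runs from (454,173) to (447,255).

Run:
```python
from st import *
W=cam('wrist')
for n,uv,z in [('c',(337,72),138),('c',(488,73),138),('c',(483,160),138),('c',(335,160),138),('cap',(414,118),144),('line',(454,175),93),('line',(447,250),93),('bar ax',(320,164),111),('bar',(560,165),111),('railtop',(290,170),119),('stop',(350,65),111),('stop',(600,66),111)]: print(n,sh(atz(W,uv,z)))
```

```text
t 6.97 shaker xy [-117.4  -43.5] z 226.1 tool x yaw-90 -0.214 F [0.6 0.1 0.1] w 0.2
c [-107.    51.4]
c [ 0.3 50.9]
c [  4.5 -11.3]
c [-107.8  -11.3]
cap [-51.8  19.9]
line [  1.8 -32. ]
line [   2.7 -105.4]
bar ax [-119.2  -18.9]
bar [ 83.9 -19.7]
railtop [-143.8  -22.5]
stop [-95.7  59.1]
stop [101.3  59.1]
```

The rack is square at x ≈ -54, so there are only about 32 mm between its end and the rail. I'll open the gripper to straddle the rail, so that only the inner finger (about 13.5 mm thick) enters the gap.

```bash
python3 -m pendant '{"grip":[1,1,1,1,1,1,1,1,1,1],"linear":[[29,-28,0],[29,-29,0],[0,0,0],[0,0,0],[0,0,0],[0,0,0],[0,0,0],[0,0,0],[0,0,0],[0,0,0]],"angular":[[0,0,0],[0,0,0],[0,0,0],[0,0,0],[0,0,0],[0,0,0],[0,0,0],[0,0,0],[0,0,0],[0,0,0]]}'
python3 - <<'E'
from st import *
save('wrist','w3.png')
W=cam('wrist');M3=M
# predicted pixel of inner finger tip outer/inner edge
for y in (44,57.5):
  print(proj(W,np.array(o['ee_pos'])+M@[10,y,0]))
E
```

```text
t: 7.8
ee_pos: [400.8, 142.1, 225.6]
orientation: [-2.448, -1.969, 0.0]
ft_force: [-0.7, -0.0, 0.5]
width: 63.7
grasp_force: 0.0
t 7.80 shaker xy [-173.9   13.9] z 225.6 tool x yaw-90 -0.216 F [-0.7 -0.   0.5] w 63.7
[407.8        229.23049982]
[433.78558154 229.24930778]
```

View pics/w3.png

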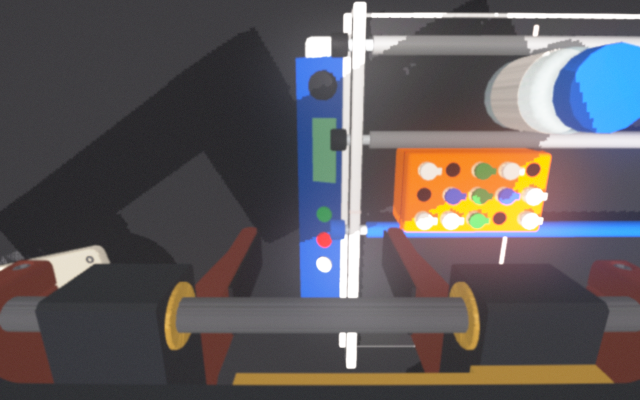

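The rack's front top edge is at u≈407, its lower edge is at u≈395, and the rail's inner edge is at u≈366. I'll check the gap before lowering.

```bash
python3 -m pendant '{"grip":[1,1,1,1,1],"linear":[[0,0,0],[0,0,0],[0,0,0],[0,0,0],[0,0,0]],"angular":[[0,0,0],[0,0,0],[0,0,0],[0,0,0],[0,0,0]]}';python3 - <<'E'
from st import *
W=cam('wrist')
for n,uv,z in [('front top',(407,180),138),('front bot',(395,185),95),('rail in',(366,180),119),('rail out',(349,180),119),('line',(503,245),93),('mid cap',(479,196),144),('rear',(548,180),138)]: print(n,sh(atz(W,uv,z)))
t=np.array(o['ee_pos'])
for y in (44,57.5,-44): print(sh(t+M@[0,y,0]))
E
```

```text
t: 8.27
ee_pos: [400.5, 142.6, 225.7]
orientation: [2.447, 1.97, 0.0]
ft_force: [-1.1, 0.7, 0.9]
width: 87.8
grasp_force: 0.0
t 8.27 shaker xy [-174.2   14.4] z 225.7 tool x yaw-90 -0.215 F [-1.1  0.7  0.9] w 87.8
front top [-109.3   31.1]
front bot [-108.7   17.1]
rail in [-138.2   26.9]
rail out [-152.3   26.9]
line [ -1.1 -42.5]
mid cap [-55.3  19.9]
rear [-0.4 31.1]
[-130.2   14.3]
[-116.7   14.3]
[-218.2   14.4]
```

The gap runs from -139 to -109 and the finger occupies -130 to -117, so it's clear. The rack has to travel 54 mm. I'll lower, then push.

```bash
python3 -m pendant '{"grip":[1,1,1,1,1,1],"linear":[[0,0,35],[0,0,35],[0,0,30],[0,0,18],[0,0,0],[0,0,0]],"angular":[[0,0,0],[0,0,0],[0,0,0],[0,0,0],[0,0,0],[0,0,0]]}'; python3 st.py
```

```text
t: 8.77
ee_pos: [400.0, 142.4, 107.3]
orientation: [-2.446, -1.97, 0.003]
ft_force: [0.5, -0.0, 0.7]
width: 87.4
grasp_force: 0.0
t 8.77 shaker xy [-174.7   14.1] z 107.3 tool x yaw-90 -0.215 F [ 0.5 -0.   0.7] w 87.4
```

```bash
python3 -m pendant '{"grip":[1,1,1,1,1,1,1,1,1,1,1,1],"linear":[[0,2,0],[0,2,0],[0,2,0],[0,2,0],[0,2,0],[0,2,0],[0,2,0],[0,2,0],[0,2,0],[0,2,0],[0,2,0],[0,2,0]],"angular":[[0,0,0],[0,0,0],[0,0,0],[0,0,0],[0,0,0],[0,0,0],[0,0,0],[0,0,0],[0,0,0],[0,0,0],[0,0,0],[0,0,0]]}'; python3 st.py
```

```text
t: 9.77
ee_pos: [423.3, 137.4, 107.8]
orientation: [-2.446, -1.97, 0.002]
ft_force: [-4.5, 2.1, 6.3]
width: 87.6
grasp_force: 2.8
t 9.77 shaker xy [-150.9   14.2] z 107.8 tool x yaw-90 -0.215 F [-4.5  2.1  6.3] w 87.6
```

```bash
python3 -m pendant '{"grip":[1,1,1,1],"linear":[[0,2,0],[0,2,0],[0,2,0],[0,0,0]],"angular":[[0,0,0],[0,0,0],[0,0,0],[0,0,0]]}'; python3 st.py
python3 - <<'E'
from st import *
save('side','s3.png',(255,165,435,300),4)
E
```

```text
t: 10.1
ee_pos: [429.7, 136.1, 107.8]
orientation: [-2.447, -1.97, 0.001]
ft_force: [-2.7, 1.7, 2.6]
width: 87.6
grasp_force: 1.3
t 10.10 shaker xy [-144.4   14.2] z 107.8 tool x yaw-90 -0.215 F [-2.7  1.7  2.6] w 87.6
t 10.10 shaker xy [-144.4   14.2] z 107.8 tool x yaw-90 -0.215 F [-2.7  1.7  2.6] w 87.6
```

View pics/s3.png

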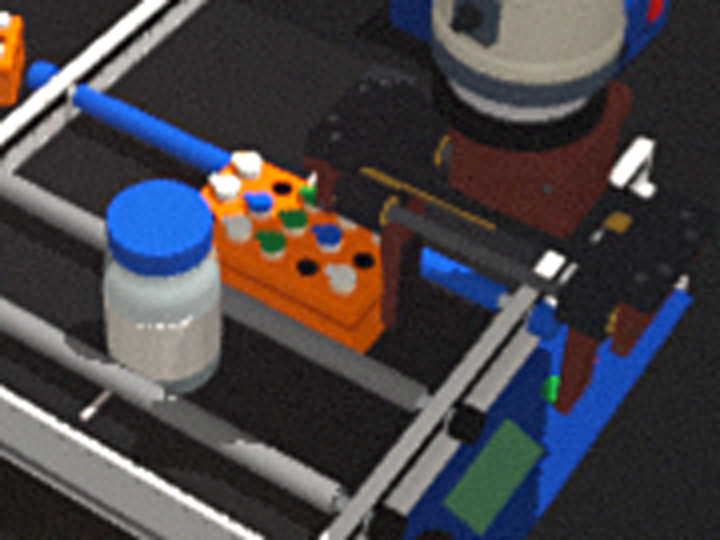

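The rack slides flat between the bars, pushed by the inner finger at (395,270), and the bottle is untouched. I'll continue.

```bash
python3 -m pendant '{"grip":[1,1,1,1,1,1,1,1,1,1,1,1],"linear":[[0,2,0],[0,2,0],[0,2,0],[0,2,0],[0,2,0],[0,2,0],[0,2,0],[0,2,0],[0,2,0],[0,2,0],[0,2,0],[0,2,0]],"angular":[[0,0,0],[0,0,0],[0,0,0],[0,0,0],[0,0,0],[0,0,0],[0,0,0],[0,0,0],[0,0,0],[0,0,0],[0,0,0],[0,0,0]]}'; python3 st.py
python3 -m pendant '{"grip":[1,1,1,1,1],"linear":[[0,2,0],[0,1,0],[0,1,0],[0,0,0],[0,0,0]],"angular":[[0,0,0],[0,0,0],[0,0,0],[0,0,0],[0,0,0]]}'
python3 - <<'E'
from st import *
# find middle column by green caps in wrist and side; white line for reference
for n in ('wrist','side'):
    im=ctrl.get_image(n); hsv=cv2.cvtColor(im,cv2.COLOR_RGB2HSV)
    m=cv2.inRange(hsv,(50,120,40),(80,255,255)); N,_,st,ce=cv2.connectedComponentsWithStats(m); c_=cam(n)
    for i in range(1,N):
        if st[i,4]>6: print(n,st[i,4],ce[i].round(1),sh(atz(c_,ce[i],143)))
    cv2.imwrite('pics/full_%s4.png'%n,im[:,:,::-1])
E
```

```text
t: 11.15
ee_pos: [453.5, 130.9, 107.6]
orientation: [2.447, 1.97, -0.0]
ft_force: [-2.8, 0.8, 2.2]
width: 87.6
grasp_force: 1.2
t 11.15 shaker xy [-120.    14.2] z 107.6 tool x yaw-90 -0.215 F [-2.8  0.8  2.2] w 87.6
t: 11.57
ee_pos: [457.4, 130.1, 107.7]
orientation: [2.447, 1.97, 0.0]
ft_force: [-1.3, -0.9, 0.6]
width: 87.9
grasp_force: 0.3
t 11.57 shaker xy [-116.    14.2] z 107.7 tool x yaw-90 -0.215 F [-1.3 -0.9  0.6] w 87.9
wrist 728 [594.1 226.6] [-5.5 38.4]
wrist 106 [581.4 259.5] [-7.7 23.8]
wrist 244 [242.3 269.7] [-149.8   19.4]
side 3082 [604.5  64.8] [ -376.8 -1062.7]
side 10 [242.5 168.8] [213.9  -5.9]
side 13 [241.6 174.5] [202.1  10.5]
side 10 [207.8 202. ] [200.9 118.4]
side 7 [212.7 210. ] [175.5 130.1]
side 20 [316.4 213.5] [-5.  17.1]
side 21 [310.6 219.3] [-4.9 37.4]
side 40 [393.8 262.4] [-194.3   41.5]
```

Side-camera caps put the column at x ≈ -5. I'll push 4 mm more, then back off and lift away.

```bash
python3 -m pendant '{"grip":[1,1,1,1,1,1],"linear":[[0,1,0],[0,1,0],[0,1,0],[0,1,0],[0,0,0],[0,0,0]],"angular":[[0,0,0],[0,0,0],[0,0,0],[0,0,0],[0,0,0],[0,0,0]]}'; python3 st.py
python3 -m pendant '{"grip":[1,1,1,-1,-1,-1,-1,-1,-1,-1,-1,-1],"linear":[[0,-10,0],[0,0,-35],[0,0,-35],[0,0,-35],[0,0,-15],[-30,30,0],[-35,40,0],[-10,10,0],[0,0,0],[0,0,0],[0,0,0],[0,0,0]],"angular":[[0,0,0],[0,0,0],[0,0,0],[0,0,0],[0,0,0],[0,0,0],[0,0,0],[0,0,0],[0,0,0],[0,0,0],[0,0,0],[0,0,0]]}'
python3 - <<'E'
from st import *
save('wrist','w5.png')
E
```

```text
t: 12.17
ee_pos: [461.4, 129.3, 107.7]
orientation: [2.447, 1.97, 0.001]
ft_force: [-0.3, 0.3, 0.3]
width: 87.9
grasp_force: 0.4
t 12.17 shaker xy [-112.    14.3] z 107.7 tool x yaw-90 -0.215 F [-0.3  0.3  0.3] w 87.9
t: 13.17
ee_pos: [505.2, 51.9, 227.3]
orientation: [-2.445, -1.971, 0.001]
ft_force: [-0.1, 0.6, 0.9]
width: 31.2
grasp_force: 0.0
t 13.17 shaker xy [-52.8 -52.2] z 227.3 tool x yaw-90 -0.214 F [-0.1  0.6  0.9] w 31.2
```

View pics/w5.png

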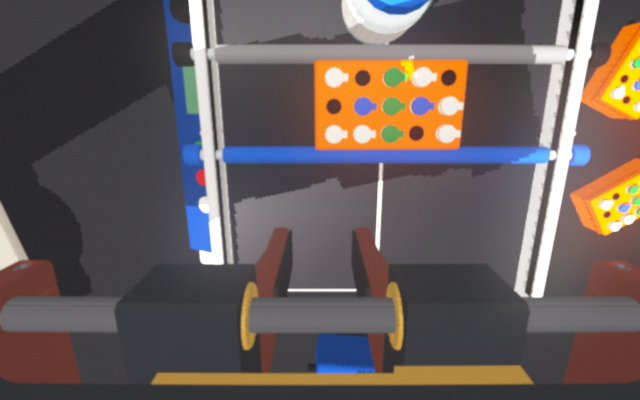

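The wrist view shows the rack square between the bars, with its middle cap at (391,106) and top corners at (316,62), (467,60), (462,149) and (316,149). The line runs from (381,166) to (378,240).

Run:
```python
from st import *
W=cam('wrist')
for n,uv,z in [('c',(316,62),138),('c',(467,60),138),('c',(462,149),138),('c',(316,149),138),('cap',(391,106),144),('line',(381,166),93),('line',(378,240),93),('bar',(230,154),111),('bar',(530,156),111),('stop',(250,53),111),('stop',(520,54),111)]: print(n,sh(atz(W,uv,z)))
```

```text
t 13.22 shaker xy [-52.6 -52.1] z 227.4 tool x yaw-90 -0.214 F [-0.1 -0.3 -0.4] w 27.7
c [-57.3  49.5]
c [49.3 51. ]
c [ 52.5 -11.7]
c [-57.6 -11.9]
cap [-4.  19.5]
line [  0.  -32.7]
line [   0.5 -104.2]
bar [-130.2  -19.4]
bar [122.  -20.8]
stop [-109.1   59.3]
stop [101.3  59. ]
```

The rack is about 3 mm short of the line, within tolerance. Now the final bar push.

```bash
python3 -m pendant '{"grip":[-1,-1,-1,-1,-1,-1,-1,-1,-1],"linear":[[-4,25,0],[-4,25,0],[0,0,0],[0,0,35],[0,0,35],[0,0,35],[0,0,16],[0,0,0],[0,0,0]],"angular":[[0,0,0],[0,0,0],[0,0,0],[0,0,0],[0,0,0],[0,0,0],[0,0,0],[0,0,0],[0,0,0]]}'; python3 st.py
python3 -m pendant '{"grip":[-1,-1,-1,-1,-1,-1,-1,-1,-1,-1,-1,-1],"linear":[[2,0,0],[2,0,0],[2,0,0],[2,0,0],[2,0,0],[2,0,0],[2,0,0],[2,0,0],[2,0,0],[1,0,0],[1,0,0],[0,0,0]],"angular":[[0,0,0],[0,0,0],[0,0,0],[0,0,0],[0,0,0],[0,0,0],[0,0,0],[0,0,0],[0,0,0],[0,0,0],[0,0,0],[0,0,0]]}'; python3 st.py
```

```text
t: 13.97
ee_pos: [552.3, 33.2, 106.2]
orientation: [-2.445, -1.97, 0.003]
ft_force: [-0.8, -0.2, 0.4]
width: 0.6
grasp_force: 0.0
t 13.97 shaker xy [ -2.7 -60.5] z 106.2 tool x yaw-90 -0.214 F [-0.8 -0.2  0.4] w 0.6
t: 14.97
ee_pos: [557.7, 52.2, 106.6]
orientation: [-2.447, -1.97, 0.0]
ft_force: [0.7, 0.1, -0.0]
width: 0.7
grasp_force: 0.0
t 14.97 shaker xy [ -1.6 -40.8] z 106.6 tool x yaw-90 -0.215 F [ 0.7  0.1 -0. ] w 0.7
```

Not touching yet (the last push ended at y = -37.8). I'll advance slowly and watch the force.

```bash
python3 -m pendant '{"grip":[-1,-1,-1,-1,-1],"linear":[[1,0,0],[1,0,0],[1,0,0],[1,0,0],[0,0,0]],"angular":[[0,0,0],[0,0,0],[0,0,0],[0,0,0],[0,0,0]]}'; python3 st.py
python3 -m pendant '{"grip":[-1,-1,-1],"linear":[[0.5,0,0],[0.5,0,0],[0,0,0]],"angular":[[0,0,0],[0,0,0],[0,0,0]]}'|grep force; python3 st.py
python3 -m pendant '{"grip":[-1,-1,-1],"linear":[[0.5,0,0],[0,0,0],[0,0,0]],"angular":[[0,0,0],[0,0,0],[0,0,0]]}'|grep force; python3 st.py
```

```text
t: 15.38
ee_pos: [558.5, 55.7, 106.7]
orientation: [2.446, 1.97, -0.001]
ft_force: [-0.8, -2.3, 0.4]
width: 0.2
grasp_force: 1.3
t 15.38 shaker xy [ -1.5 -37.2] z 106.7 tool x yaw-90 -0.215 F [-0.8 -2.3  0.4] w 0.2
ft_force: [-1.3, -7.9, 0.6]
grasp_force: 3.8
t 15.63 shaker xy [ -1.5 -37. ] z 106.7 tool x yaw-90 -0.214 F [-1.3 -7.9  0.6] w 0.6
ft_force: [-0.8, -10.4, 2.2]
grasp_force: 4.8
t 15.88 shaker xy [ -1.5 -36.9] z 106.7 tool x yaw-90 -0.215 F [ -0.8 -10.4   2.2] w 0.4
```

The force rises to 10 N with no further motion, so the rack is seated against the stop. I'll back off and check numerically.

```bash
python3 -m pendant '{"grip":[-1,-1,-1,-1,-1,-1,-1,-1],"linear":[[-2,0,0],[-8,0,0],[-5,0,0],[0,0,-35],[0,0,-35],[0,0,-35],[-30,-30,-10],[0,0,0]],"angular":[[0,0,0],[0,0,0],[0,0,0],[0,0,0],[0,0,0],[0,0,0],[0,0,0],[0,0,0]]}' | grep -v orient
python3 - <<'E'
from st import *
for n in ('wrist','side'):
    im=ctrl.get_image(n); hsv=cv2.cvtColor(im,cv2.COLOR_RGB2HSV); c_=cam(n)
    m=cv2.inRange(hsv,(50,120,40),(80,255,255)); N,_,st,ce=cv2.connectedComponentsWithStats(m)
    for i in range(1,N):
        q=sh(atz(c_,ce[i],144))
        if st[i,4]>6 and abs(q[0])<30 and abs(q[1])<80: print(n,'green',q)
    m=cv2.inRange(hsv,(8,150,120),(20,255,255)); N,lab,st,ce=cv2.connectedComponentsWithStats(cv2.morphologyEx(m,cv2.MORPH_CLOSE,np.ones((9,9))))
    for i in range(1,N):
        q=sh(atz(c_,ce[i],138))
        if st[i,4]>300 and abs(q[0])<80 and abs(q[1])<80:
            r=cv2.minAreaRect(np.argwhere(lab==i)[:,::-1].astype(np.float32))
            b=[sh(atz(c_,v,138)).tolist() for v in cv2.boxPoints(r)]; print(n,'orange',q,b)
    cv2.imwrite('pics/full_%s6.png'%n,im[:,:,::-1])
    g=cv2.cvtColor(im,cv2.COLOR_RGB2GRAY)
    if n=='wrist':  # white line in open mat at y -40..-80
        for y in (-45,-60,-75):
            X=lambda x:np.array([p[0]+c*x-s*y,p[1]+s*x+c*y,93])
            v=[g[tuple(np.clip(proj(c_,X(x))[::-1].round().astype(int),0,[399,639]))] for x in range(-12,13)]; print('line x at',y,np.argmax(v)-12,max(v))
E
```

```text
t: 16.55
ee_pos: [518.9, 19.1, 223.8]
ft_force: [-0.9, 0.3, -1.0]
width: 0.3
grasp_force: 0.0
t 16.55 shaker xy [-32.5 -81.3] z 223.8 tool x yaw-90 -0.215 F [-0.9  0.3 -1. ] w 0.3
wrist green [-1.9 40.3]
wrist orange [-3.7 21.2] [[-56.9, 51.6], [50.4, 51.5], [56.0, -10.2], [-58.8, -10.0]]
line x at -45 0 212
line x at -60 0 212
line x at -75 0 255
side green [-0.6 -2.1]
side green [-0.9 18.3]
side green [-2.3 36.7]
side orange [-23.9  25.2] [[43.1, 67.1], [68.8, -18.2], [-68.8, -10.9], [-85.0, 69.0]]
```

The column is about 2–3 mm from the line, and the rack is square and seated. I'll hand in.

```bash
python3 -c "
from workcell import ctrl
print(ctrl.close_job())"
```

```text
the job is handed in; nothing more can be done
None
```

I handed the job in at about 16.6 s; no verdict came back. By my last measurements the rack is square and held snugly between the blue bar and the grey stop bar, with its middle column about 1–4 mm from the white centre line (8 mm allowed).

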